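# Load, close and pin a jeweller's mould press

### The job

Stack the blue mould plate squarely on the silver plate in the hinged press and let go, then swing the green lid down over them, and only then take the red-knobbed pin from its wooden stand and push it all the way down through the yellow tab into the post below. The plates lie on a sprung bed that pushes the lid up again, so finish still holding the pin and pressing it down so that the lid is clamped fully shut; do not let go at the end, and leave the other loose things on the bench where they are.

Things in the scene. Friction and masses are not known exactly. Their poses are not given: they have to be found in the camera images.
- press: Mould press, fixed: grey base 155 x 100 x 18 mm. Origin on the bench under the pile's centre; base spans x -74 to +81, y +-50 mm. +x points from pin post to hinge. Sprung bed in the middle: top at z 22 mm, sinks to 18 mm under 18 N; brass strips to z 26 mm round the lower plate (x +-26.5, y +-23.5); y sides open for fingers. Two hinge posts 18 x 18, up to z 44, at x 66, y +-36 mm.
- post_hole (a point): Centre of the mouth of the vertical hole in the steel pin post: (-50, 0, 38) mm in the press frame. Hole 12.5 mm wide, 20 mm deep, mouth bevelled 1.5 mm. The post is 30 (x) x 40 (y) mm, from z = 18 to 38 mm.
- lid (a joint): Angle of the green lid (rad): 0 fully shut and level, pi/2 upright, more leans away from the post; starts at 1.65 to 1.95, stop at 2.1. Stiff hinge (0.2 N m): stays where left. With both plates in, it meets them at about 0.09 and the sprung bed keeps it up: left alone it rests at about 0.03 to 0.09; closing it fully takes 6 to 8 N down at the tab and it springs up when let go.
- lid_hinge (a point): Point on the lid's hinge axis, (65, 0, 38) mm in the press frame; the axis is the press's y. Shut, the lid reaches to the press's -x, its underside level with this axis. Lid and tab are 10 mm thick, 0.28 kg; lid 80 mm wide, reaching 99 mm from the axis; its yellow tab, 40 mm wide, from 99 to 131 mm.
- tab_hole (a point): Centre of the mouth of the hole in the lid's yellow tab, on the outer (upper when shut) face, 115 mm from the hinge axis; moves with the lid. Hole 12.5 mm wide through 10 mm, bevelled 1.5 mm. Shut, it is 48 mm above the bench, straight over post_hole. The tab is 32 x 40 x 10 mm.
- lower_plate: Silver aluminium mould plate, loose, 50 (x) x 44 (y) x 10 mm, 65 g, already lying on the press's sprung bed between the brass strips. Origin: centre of its underside.
- upper_plate: Blue mould plate, loose, 50 (x) x 44 (y) x 10 mm, 65 g, a thin brass disc on its top; starts flat on the white tile. Origin: centre of its underside. Stacked, its underside is about 32 mm above the bench (28 mm once the lid is clamped shut); either way round is fine.
- tile: White tile, 120 x 120 x 6 mm, fixed; the blue plate starts on it. Origin: centre of its underside.
- pin: Steel pin, 66 mm long, 70 g: shank 10 mm across, 29 mm long, foot tapering to 6 mm over the last 4 mm; flange 20 mm across from 29 to 34 mm; red round knob 14 mm across from 34 to 66 mm. Origin: centre of its foot; z up to the knob. Starts upright in the stand, foot 2 mm above the bench. Fully home the flange lies on the tab and the foot is 19 mm above the bench.
- pin_flange (a point): Centre of the flange's underside, 29 mm above the pin's foot.
- stand: Dark wooden block 55 x 55 x 31 mm, fixed, with a 13 mm hole right through its centre that holds the pin. Origin: centre of its underside.
- hammer: Hammer lying on the grey mat beyond the press, to the right, 260 mm long; leave alone. Origin: middle, at the underside.
- bench_block: Steel bench block 90 x 90 x 22 mm at the left; leave alone. Origin: centre of its underside.
- spare_plate: Small red plate 36 x 36 x 8 mm on the bench block; not part of the job. Origin: centre of its underside.
- tweezers: Steel tweezers, about 140 mm long, flat on the bench at the right, near; leave alone. Origin: middle, at the underside.
- bangle: Brass bangle 68 mm in diameter, 8 mm tall, lying beyond the press, to the left; leave alone. Origin: centre of its underside.

How it is judged (in metres and radians):
On the way, in this order (a step that is already met when the one before it is completed fails the run):
1. the blue plate lies squarely on the silver plate in the press, let go, with the lid still open (horizontal distance between upper_plate and lower_plate below 0.005 m and angle between the x axis of upper_plate and the x axis of lower_plate, either way round below 0.12 rad and z of upper_plate in the frame of lower_plate between 0.0085 and 0.0115 m and z of lower_plate in the frame of press between 0.0155 and 0.024 m and angle between upper_plate's own z axis and vertical below 0.06 rad and horizontal distance between lower_plate and press below 0.005 m and contact force between the fingers and upper_plate below 0.1 N and value of joint lid above 0.8 rad), for 0.2 s.
2. the lid is down on the pile, the pin still in its stand (horizontal distance between upper_plate and lower_plate below 0.005 m and angle between the x axis of upper_plate and the x axis of lower_plate, either way round below 0.12 rad and z of upper_plate in the frame of lower_plate between 0.0085 and 0.0115 m and z of lower_plate in the frame of press between 0.0155 and 0.024 m and angle between upper_plate's own z axis and vertical below 0.06 rad and horizontal distance between lower_plate and press below 0.005 m and value of joint lid below 0.11 rad and horizontal distance between pin and stand below 0.01 m), for 0.2 s.
3. the pin is home through tab and post (horizontal distance between pin_flange and tab_hole below 0.004 m and angle between pin's own z axis and vertical below 0.08 rad and distance between pin_flange and tab_hole below 0.0045 m and z of pin in the frame of press below 0.0225 m), for 0.1 s.
At the end, for the whole second after the job is handed in: For the last second the robot holds the pin, pressing it on the tab with over 3 N; lid shut within 0.012 rad; pin upright, centred within 4 mm, flange within 4.5 mm of the tab hole mouth; plates stacked flat in the press within 5 mm and 0.12 rad (all of step 3 and value of joint lid below 0.012 rad and horizontal distance between upper_plate and lower_plate below 0.005 m and angle between the x axis of upper_plate and the x axis of lower_plate, either way round below 0.12 rad and z of upper_plate in the frame of lower_plate between 0.0085 and 0.0115 m and z of lower_plate in the frame of press between 0.0155 and 0.024 m and angle between upper_plate's own z axis and vertical below 0.06 rad and horizontal distance between lower_plate and press below 0.005 m and contact force between pin and press above 3 N and contact force between the fingers and pin above 2 N); the arm keeps its last pose, push and grip.
It fails at once if one of the other loose things on the bench is shifted by more than 3 cm (distance of any of hammer, bench_block, spare_plate, tweezers, bangle from where it was at the start of the episode above 0.03 m).
It also fails if it takes over 64 s, if anything falls off the work surface, if the arm or the gripper's body presses on something with over 40 N, if the wrist force passes 120 N, or if a joint passes its speed limit or range.

### The arm

A 6-joint arm with a two-finger parallel gripper is mounted at the origin on the work surface. World frame = base frame: x ahead of the robot, y to its left, z up, the work surface at z = 0. Lengths are in m, angles in degrees, forces in N, time in s.
With the tool pointing down it reaches from about 0.4 to 0.825 m from the base axis. Payload 7 kg.
Tool frame: the origin (TCP) lies between the finger pads; the fingertips stand 25 mm ahead of it and the grasp point (between the pads) lies 6 mm ahead of it; z points along the fingers, y is the line along which they close (so a half turn about z gives the same grasp; the last joint's range is limited). The gripper opens to 88 mm and grips with 3 to 60 N. Pads are 19 mm wide; open, the fingers measure 130 mm over their backs; the gripper's body (78 mm by 193 mm) begins 47 mm behind the grasp point.
Start: joints at [85.319, 20.546, 0.682, 0, -70.136, -16.507], TCP at [0.244, 0.629, 0.252] pointing down, gripper open.
Joint ranges: [-176.03, 176.03], [-82.01, 121.73], [-58.28, 71.71], [-173.87, 95.51], [-174.79, -0.11], [-173.66, 173.66]. Speed limits (degrees/s): [136.94, 136.94, 172.46, 180, 180, 180].

### API

Orientations are given as [roll, pitch, yaw] about the fixed x, y, z axes, in that order (R = Rz(yaw) Ry(pitch) Rx(roll)).
In Python, from plant import ctrl, optics, probe_bus, close_job gives the robot as it stands (ctrl), with the cameras (optics), the readings (probe_bus) and the job as plain functions.
- The arm moves only by the shell command python3 drive.py 'ROWS'. ROWS is a JSON list of rows, 1 to 8 of them, each of 5 numbers: dx, dy, dz in m, then a turn about the tool's z in degrees, then the finger opening in m; each row is the pose to reach, as a shift and turn from the pose commanded when the command began, along the tool's axes at that moment; what a row does not reach only later rows make up. A row lasts 1/8 s, in which the tool goes at most 0.0625 m and 10.7 degrees, less where a joint would pass 70% of its speed; a pose out of reach is approached as far as the arm can. The fingers move at their own pace and stop on an object; the grip force is fixed at half the most. Time passes only in rows, so rows that do not move let the fingers close. It prints the time, the measured TCP pose, the force, the opening and the grip force at its end.
- probe_bus.get_obs(): the state, without advancing time (a new reading comes with each control period).
- optics.snapshot(name): name is "side" or "top" or "wrist"; returns a dict with "frame" (400x640x3 uint8, red, green, blue), "z_map" (400x640 float32, m along the optical axis (not along the pixel's ray), 0 where there is no reading), "fovy" (degrees; the focal length in pixels is half the picture's height over the tangent of half this angle, whatever the lens; pixels are square), "cx", "cy" (the principal point, pixels), "R" (3x3) and "t" (3): a world point X has camera coordinates R X + t; the wrist camera has in their place "T_tool_cam" (4x4, takes a point from camera to tool coordinates, whose origin is the TCP and whose axes are the flange's). Camera axes: x right, y down, z forward; pixel columns grow to the right and rows downward; lengths in m; the calibration is good to about 2 mm. A picture is of the moment at which its call begins: read the wrist's pose just before it.
- close_job(): hands the job in; it is judged then, once.
The state is a dict: "clock": time; "joint_pos": joint angles; "qvel": joint speeds; "tau": joint torques, N m; "tool_pos": TCP position; "orientation": TCP orientation; "force": force on the tool from outside, world axes, zero at the start; "moment": the same for the moment, N m; "opening": finger opening in m; "gripper_force": force on a finger pad.
Only numpy, scipy, OpenCV 4.12 (cv2) and the standard library are available. Lean on these libraries where they do the work, as an engineer would, in place of code of your own. Each camera call takes 0.05 s, during which the arm holds its last target. There are 200 camera calls.

## Working session

There is one attempt and no reset: what is moved stays moved. The work goes in short steps, Python scripts to look and compute and a shell command to move; the robot and the scene stay as the last step left them, time stands still between calls to the robot, and variables do not carry over. Pictures are saved under pics/ and viewed, at most 12 in all, crops included, and the job is handed in when it is done.

```bash
ls; mkdir -p pics; cat > h.py <<'E'
import numpy as np, cv2
from plant import ctrl, optics, probe_bus, close_job
from scipy.spatial.transform import Rotation as Ro
def snap(n):
    o=probe_bus.get_obs(); s=optics.snapshot(n); H,W=s['z_map'].shape
    f=H/2/np.tan(np.radians(s['fovy'])/2)
    v,u=np.mgrid[:H,:W]; z=s['z_map']
    P=np.stack([(u-s['cx'])*z/f,(v-s['cy'])*z/f,z],-1)
    if 'R' in s: X=(P-np.array(s['t']))@np.array(s['R'])
    else:
        T=np.array(s['T_tool_cam']); R=Ro.from_euler('xyz',o['orientation'],degrees=True).as_matrix()
        X=(P@T[:3,:3].T+T[:3,3])@R.T+np.array(o['tool_pos'])
    X[z==0]=np.nan
    return s['frame'],X,s
def save(n,im): cv2.imwrite('pics/'+n,im[...,::-1])
E
python3 - <<'E'
from h import *
for n in('top','side'):
    f,X,s=snap(n); save(n+'0.png',f); np.savez('/tmp/'+n,f=f,X=X)
print(probe_bus.get_obs())
E
```

```text
drive.py
pics
plant.py
{'clock': 0.1, 'joint_pos': array([ 8.53169627e+01,  2.05871515e+01,  6.38035144e-01, -1.82439834e-02,
       -7.01368666e+01, -1.65070840e+01]), 'qvel': array([ 0.01401971, -0.11751288,  0.10820459, -0.0662715 , -0.03229446,
        0.05423041]), 'tau': array([-1.46951788e-03, -5.84164882e+01,  2.93749970e+01,  7.01539859e+00,
        1.01619749e-02, -4.20759534e-05]), 'tool_pos': array([0.2438591 , 0.62896339, 0.25070929]), 'orientation': array([ 1.79912687e+02, -7.98847415e-03, -2.11963270e+01]), 'force': array([ 1.04984266, -0.97687954,  0.57745099]), 'moment': array([-0.03515521, -0.00931283, -0.0195099 ]), 'gripper_force': 0.0, 'opening': 0.08725770079759644}
```

View pics/top0.png

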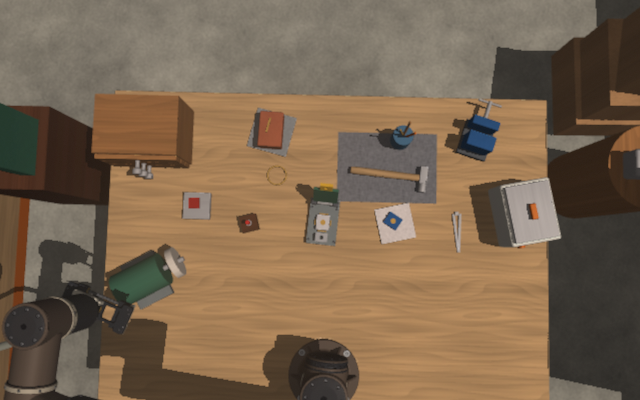

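View pics/side0.png

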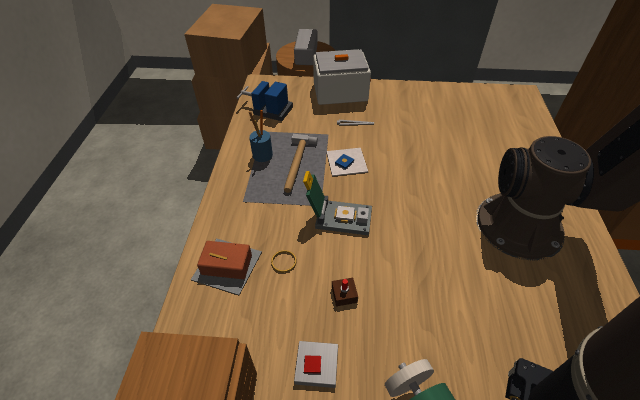

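The top view (up = +x, left = +y) shows the press at (322,222) with the lid open at (323,195), the blue plate at (393,221) and the pin at (249,222). The side view confirms this. Next I'll get coarse positions by colour.

```bash
python3 - <<'E'
from h import *
for n in('top','side'):
    d=np.load('/tmp/'+n+'.npz'); f,X=d['f'],d['X']
    h=cv2.cvtColor(f,cv2.COLOR_RGB2HSV).astype(int); ok=~np.isnan(X[...,0])
    H,S,V=h[...,0],h[...,1],h[...,2]; x,y,z=X[...,0],X[...,1],X[...,2]
    reg=ok&(x>.3)&(x<.75)&(z<.2)
    for nm,m in dict(blue=(H>100)&(H<120)&(S>150)&(abs(y+.23)<.12),knob=((H<6)|(H>174))&(S>150)&(abs(y-.22)<.1),
      green=(H>55)&(H<95)&(S>100)&(abs(y)<.12),yellow=(H>20)&(H<32)&(S>170)&(abs(y)<.12)&(z>.06),high=(z>.025)&(abs(y)<.1)).items():
        m=m&reg; p=X[m]
        if len(p): print(n,nm,len(p),np.median(p,0).round(4),p.min(0).round(3),p.max(0).round(3))
    for (u,v) in ([(322,222),(321,238),(393,221),(249,222),(249,229),(395,238)] if n=='top' else [(345,213),(363,212),(344,160),(345,283),(345,297)]): print(n,u,v,X[v,u].round(4))
E
```

```text
top blue 69 [ 0.5175 -0.2275  0.0151] [ 0.493 -0.247  0.008] [ 0.543 -0.196  0.022]
top knob 16 [0.499  0.2623 0.0663] [0.495 0.256 0.03 ] [0.507 0.27  0.074]
top yellow 1 [0.6048 0.021  0.1443] [0.605 0.021 0.144] [0.605 0.021 0.144]
top high 842 [0.5725 0.0118 0.0456] [ 0.44  -0.098  0.025] [0.695 0.064 0.167]
top 322 222 [0.5067 0.0157 0.0283]
top 321 238 [0.4533 0.0178 0.026 ]
top 393 221 [ 0.5165 -0.223   0.0185]
top 249 222 [0.4998 0.2571 0.0487]
top 249 229 [0.477  0.2581 0.0359]
top 395 238 [ 0.4598 -0.2322  0.0061]
side blue 132 [ 0.5167 -0.2143  0.0166] [ 0.487 -0.25   0.008] [ 0.546 -0.189  0.021]
side knob 58 [0.4981 0.2662 0.0639] [0.491 0.237 0.03 ] [0.504 0.27  0.072]
side green 392 [0.5888 0.0197 0.093 ] [ 0.57  -0.031  0.046] [0.611 0.049 0.134]
side yellow 124 [0.6095 0.012  0.1536] [ 0.6   -0.015  0.131] [0.621 0.028 0.166]
side high 1103 [0.575  0.0183 0.047 ] [ 0.439 -0.099  0.025] [0.692 0.056 0.166]
side 345 213 [0.5046 0.0183 0.0321]
side 363 212 [0.453  0.0103 0.0315]
side 344 160 [ 0.5166 -0.2208  0.0181]
side 345 283 [0.4964 0.2681 0.0695]
side 345 297 [0.4944 0.285  0.0321]
```

```bash
cat >> h.py <<'E'
def go(x,y,z,yaw=None):
    o=probe_bus.get_obs(); R=Ro.from_euler('xyz',o['orientation'],degrees=True).as_matrix()
    d=R.T@(np.array([x,y,z])-o['tool_pos']); y0=o['orientation'][2]
    t=0 if yaw is None else -((yaw-y0+180)%360-180)
    print('rows',d.round(4),'turn',round(t,2),'at',np.round(o['tool_pos'],4),np.round(o['orientation'],2),'q',np.round(o['joint_pos'],1),'t',o['clock'],'F',np.round(o['force'],1),'op',round(o['opening'],4),'gf',round(o['gripper_force'],1))
E
python3 - <<'E'
from h import *
s=optics.snapshot('wrist'); print(np.round(s['T_tool_cam'],3),s['fovy']); go(.42,.26,.25,0); go(.43,.02,.30,0)
E
```

```text
[[-0.001 -0.965 -0.26   0.07 ]
 [ 1.    -0.002  0.     0.   ]
 [-0.001 -0.26   0.965 -0.133]
 [ 0.     0.     0.     1.   ]] 64.36817779784282
rows [0.2976 0.2804 0.0013] turn -21.19 at [0.2439 0.629  0.2508] [ 1.7993e+02 -1.0000e-02 -2.1190e+01] q [ 85.3  20.6   0.6  -0.  -70.1 -16.5] t 0.15 F [-0.5  0.3  0. ] op 0.0876 gf 0.0
rows [ 0.3937  0.5006 -0.0485] turn -21.19 at [0.2439 0.629  0.2508] [ 1.7993e+02 -1.0000e-02 -2.1190e+01] q [ 85.3  20.6   0.6  -0.  -70.1 -16.5] t 0.15 F [-0.5  0.3  0. ] op 0.0876 gf 0.0
```

```bash
python3 - <<'E'
from h import *
go(.50,.26,.24,0)
E
```

```text
rows [0.3722 0.2515 0.0112] turn -21.19 at [0.2439 0.629  0.2508] [ 1.7993e+02 -1.0000e-02 -2.1190e+01] q [ 85.3  20.6   0.6  -0.  -70.1 -16.5] t 0.15 F [-0.5  0.3  0. ] op 0.0876 gf 0.0
```

```bash
python3 drive.py '[[0.05,0.034,0.002,-5,0.088],[0.1,0.068,0.004,-15,0.088],[0.15,0.1,0.006,-21.2,0.088],[0.2,0.135,0.008,-21.2,0.088],[0.25,0.17,0.01,-21.2,0.088],[0.3,0.2,0.011,-21.2,0.088],[0.35,0.236,0.011,-21.2,0.088],[0.372,0.2515,0.011,-21.2,0.088]]' && python3 drive.py '[[0,0,0,0,0.088],[0,0,0,0,0.088]]'; python3 - <<'E'
from h import *
f,X,s=snap('wrist'); save('w_pin.png',f); np.savez('/tmp/wpin',f=f,X=X)
go(.52,-.0,.28,0)
h=cv2.cvtColor(f,cv2.COLOR_RGB2HSV).astype(int);H,S,V=h[...,0],h[...,1],h[...,2]
m=((H<6)|(H>174))&(S>150)&(X[...,2]>.035)&(X[...,2]<.08)
p=X[m];print(len(p),p.mean(0),p.min(0),p.max(0)); q=p[p[:,2]>.066]; print(len(q),q.mean(0),q.min(0),q.max(0))
t=(abs(X[...,2]-.031)<.004)&(np.hypot(X[...,0]-.5,X[...,1]-.26)<.06)
print(cv2.minAreaRect(X[t][:,:2].astype('f4')*1000))
E
```

```text
clock: 1.15
tool_pos: [0.5009, 0.2577, 0.2404]
orientation: [180.0, 0.0, -0.1]
force: [-0.3, 0.5, -0.1]
opening: 0.0878
gripper_force: 0.0
clock: 1.4
tool_pos: [0.4998, 0.2606, 0.2404]
orientation: [180.0, 0.0, -0.0]
force: [-0.0, -0.8, -0.3]
opening: 0.0875
gripper_force: 0.0
rows [ 0.0202  0.2609 -0.0396] turn 0.04 at [0.4996 0.2609 0.2404] [1.8e+02 1.0e-02 4.0e-02] q [ 47.5  10.6 -14.5  -0.  -64.9  42.6] t 1.45 F [-1.2  0.3  1.2] op 0.0877 gf 0.0
203 [0.49943961 0.26268486 0.06457598] [0.49109278 0.2560939  0.04148915] [0.50463524 0.26896785 0.0697986 ]
150 [0.49800379 0.26271914 0.06837829] [0.49109278 0.2560939  0.0664477 ] [0.50452198 0.26896785 0.0697986 ]
((496.82012939453125, 262.05328369140625), (55.4425048828125, 54.99611282348633), 14.871707916259766)
```

View pics/w_pin.png

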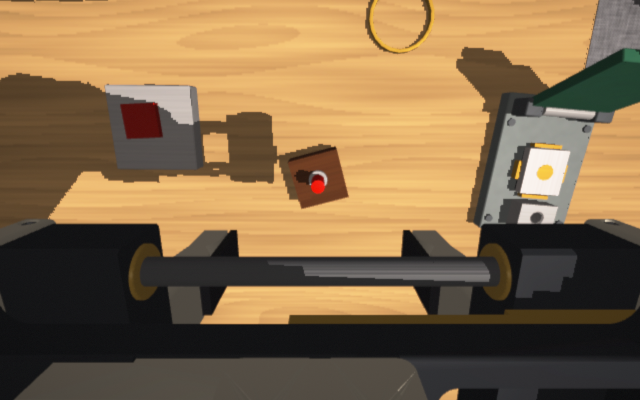

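The wrist view shows the pin knob at (318,186) in the stand, and the press at (540,160), slightly turned. Next, the press from above.

```bash
python3 drive.py '[[0,0.06,-0.02,0,0.088],[-0.01,0.12,-0.04,0,0.088],[-0.02,0.18,-0.04,0,0.088],[-0.03,0.24,-0.04,0,0.088],[-0.03,0.245,-0.04,0,0.088],[-0.03,0.245,-0.04,0,0.088]]' ; python3 - <<'E'
from h import *
f,X,s=snap('wrist'); save('w_press.png',f); np.savez('/tmp/wpress',f=f,X=X)
go(.49,-.222,.24,0)
x,y,z=X[...,0],X[...,1],X[...,2]; near=np.hypot(x-.507,y-.017)<.12
def rect(n,m,k=3):
    m=cv2.morphologyEx((m&near).astype('u1'),cv2.MORPH_OPEN,np.ones((k,k))); 
    nn,l,st,_=cv2.connectedComponentsWithStats(m); i=1+np.argmax(st[1:,4]); m=l==i
    p=X[m]; print(n,len(p),cv2.minAreaRect(p[:,:2].astype('f4')*1000),np.median(p,0).round(4))
rect('base',abs(z-.018)<.003); rect('silver',abs(z-.032)<.002); rect('post',(abs(z-.038)<.003)&(x<.49))
E
```

```text
clock: 2.2
tool_pos: [0.4701, 0.0158, 0.2808]
orientation: [-180.0, -0.0, 0.0]
force: [0.1, 0.3, 0.0]
opening: 0.0877
gripper_force: 0.0
rows [0.0195 0.2384 0.0406] turn 0.06 at [0.4702 0.0164 0.2806] [-1.7999e+02 -2.0000e-02  6.0000e-02] q [ 26.   -0.3 -21.4  -0.  -68.9  64. ] t 2.25 F [ 0.5 -0.  -0.1] op 0.0877 gf 0.0
base 5676 ((497.86065673828125, 15.540023803710938), (100.11180877685547, 134.15878295898438), 85.00263977050781) [0.5144 0.0128 0.0184]
silver 1527 ((505.11590576171875, 15.038408279418945), (43.909244537353516, 50.01862335205078), 85.93988037109375) [0.506  0.0152 0.0321]
post 738 ((454.99102783203125, 19.3294620513916), (40.03911590576172, 30.65878677368164), 85.7286376953125) [0.4551 0.019  0.0384]
```

View pics/w_press.png

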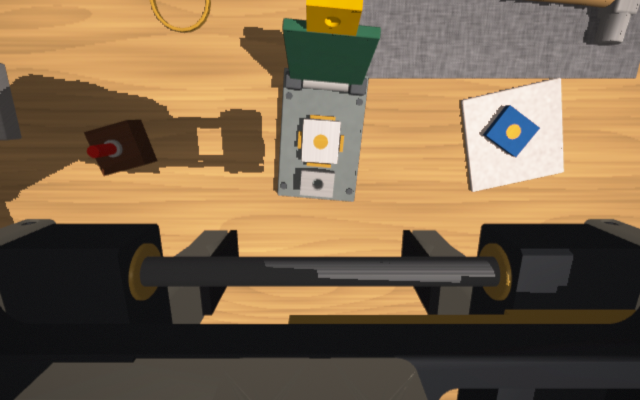

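The press view shows the silver plate at (321,141), the post hole at (317,184), the lid leaning away at (333,55) and the blue plate at (513,131), which is rotated about 45°. Next I'll measure the blue plate from above.

```bash
python3 drive.py '[[0,0.06,0.01,0,0.088],[0,0.12,0.03,0,0.088],[0,0.18,0.05,0,0.088],[-0.005,0.238,0.06,0,0.088],[-0.005,0.238,0.06,0,0.088],[-0.005,0.238,0.06,0,0.088]]' ; python3 - <<'E'
from h import *
f,X,s=snap('wrist'); save('w_blue.png',f)
h=cv2.cvtColor(f,cv2.COLOR_RGB2HSV).astype(int);H,S=h[...,0],h[...,1]
x,y,z=X[...,0],X[...,1],X[...,2]
m=(np.hypot(x-.5165,y+.222)<.05)&(abs(z-.016)<.003)
m=cv2.morphologyEx(m.astype('u1'),cv2.MORPH_OPEN,np.ones((3,3)))>0
print(m.sum(),cv2.minAreaRect(X[m][:,:2].astype('f4')*1000),np.median(X[m],0))
g=m&(H>15)&(H<35)&(S>120); print('disc',g.sum(),X[g].mean(0))
go(.5165,-.222,.1)
E
```

```text
clock: 3.0
tool_pos: [0.4657, -0.2218, 0.2201]
orientation: [-180.0, 0.0, 0.0]
force: [-0.8, 0.5, 0.6]
opening: 0.0875
gripper_force: 0.0
2039 ((516.247314453125, -221.6002655029297), (49.90656661987305, 43.873443603515625), 56.51858901977539) [ 0.51663444 -0.22134177  0.016392  ]
disc 215 [ 0.5165014  -0.2216044   0.01668112]
rows [0.0506 0.0007 0.1205] turn 0 at [ 0.4659 -0.2214  0.2205] [-1.8e+02  0.0e+00  1.1e-01] q [ -3.6   6.9 -21.8  -0.  -61.3  93.7] t 3.05 F [-0.4  0.2 -0.6] op 0.0879 gf 0.0
```

```bash
python3 drive.py '[[0.03,0,0.03,-10,0.088],[0.0505,0,0.06,-20,0.088],[0.0505,0,0.09,-30,0.088],[0.0505,0,0.11,-40,0.088],[0.0505,0,0.13,-50,0.088],[0.0505,0,0.14,-56.5,0.088],[0.0505,0,0.14,-56.5,0.088]]' ; python3 - <<'E'
from h import *
go(.5163,-.2216,.035,56.5)
E
```

```text
clock: 3.92
tool_pos: [0.5161, -0.2207, 0.0803]
orientation: [-180.0, 0.0, 56.6]
force: [0.6, -0.0, 0.5]
opening: 0.0878
gripper_force: 0.0
rows [-0.0006  0.0007  0.0453] turn 0.13 at [ 0.5161 -0.2207  0.0803] [-1.7996e+02  2.0000e-02  5.6630e+01] q [ -3.2  19.8 -25.9  -0.  -44.4 149.8] t 3.925 F [ 0.6 -0.   0.5] op 0.0878 gf 0.0
```

```bash
python3 drive.py '[[-0.0006,0.0007,0.03,0,0.088],[-0.0006,0.0007,0.045,0,0.088],[-0.0006,0.0007,0.045,0,0.088],[-0.0006,0.0007,0.045,0,0.03],[-0.0006,0.0007,0.045,0,0.03],[-0.0006,0.0007,0.045,0,0.03],[-0.0006,0.0007,0.045,0,0.03],[-0.0006,0.0007,0.045,0,0.03]]' && python3 drive.py '[[0,0,0,0,0.03],[0,0,-0.05,0,0.03],[0,0,-0.1,0,0.03],[0,0,-0.1,0,0.03]]'; python3 - <<'E'
from h import *
go(.506,.0152,.135,-4.7)
E
```

```text
clock: 4.92
tool_pos: [0.5158, -0.2236, 0.0357]
orientation: [180.0, -0.0, 56.5]
force: [0.6, -1.0, 1.0]
opening: 0.0433
gripper_force: 30.4
clock: 5.42
tool_pos: [0.5183, -0.2239, 0.1397]
orientation: [179.6, -0.2, 56.5]
force: [-0.1, 0.3, -1.8]
opening: 0.0434
gripper_force: 30.0
rows [ 0.1927 -0.1421  0.0043] turn 61.24 at [ 0.5183 -0.2239  0.1397] [179.6   -0.18  56.54] q [-3.50e+00  1.57e+01 -2.23e+01  1.00e-01 -5.16e+01  1.50e+02] t 5.425 F [-0.1  0.3 -1.8] op 0.0434 gf 30.0
```

```bash
python3 drive.py '[[0.03,-0.022,0,10,0.03],[0.07,-0.052,0,20,0.03],[0.11,-0.081,0,30,0.03],[0.15,-0.111,0,40,0.03],[0.18,-0.133,0,50,0.03],[0.1925,-0.142,0,60,0.03],[0.1925,-0.142,0,61.2,0.03],[0.1925,-0.142,0,61.2,0.03]]' && python3 drive.py '[[0,0,0,0,0.03],[0,0,0,0,0.03]]'; python3 - <<'E'
from h import *
for n in ('wrist','side'):
    f,X,s=snap(n); save('hold_'+n+'.png',cv2.resize(f[140:260,270:430],(640,480)) if n=='side' else f)
    h=cv2.cvtColor(f,cv2.COLOR_RGB2HSV).astype(int);H,S=h[...,0],h[...,1]
    m=(H>100)&(H<122)&(S>130)&(abs(X[...,0]-.5)<.08)&(abs(X[...,1]-.015)<.08)
    print(n,m.sum()); 
    if m.sum()>20: p=X[m];print(cv2.minAreaRect(p[:,:2].astype('f4')*1000),p.min(0),p.max(0))
go(.5055,.0151,.061,-4.7)
E
```

```text
clock: 6.42
tool_pos: [0.5032, 0.015, 0.135]
orientation: [180.0, 0.1, -4.5]
force: [0.1, 0.1, -0.1]
opening: 0.0433
gripper_force: 30.0
clock: 6.68
tool_pos: [0.5035, 0.0148, 0.1355]
orientation: [180.0, 0.0, -4.7]
force: [-0.4, 0.6, -0.5]
opening: 0.0434
gripper_force: 30.0
wrist 4205
((515.3319702148438, 13.760396957397461), (44.0355339050293, 31.005817413330078), 85.3531494140625) [ 0.49835389 -0.00863141  0.10784115] [0.53219503 0.03690811 0.11828174]
side 0
rows [ 0.0019 -0.0003  0.0745] turn 0.0 at [0.5036 0.015  0.1355] [180.    0.   -4.7] q [ 24.1  10.9 -29.6  -0.  -49.5  61.2] t 6.775 F [ 0.8  0.1 -0.7] op 0.0431 gf 30.0
```

View pics/hold_wrist.png

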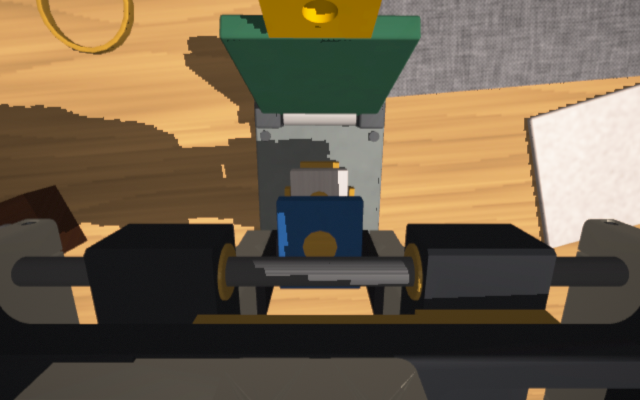

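The wrist view shows the blue plate square in the fingers (centre about (320,243)) and in line with the silver plate at (320,183). I'll lower it and release.

```bash
python3 drive.py '[[-0.0005,-0.0004,0.04,0,0.03],[-0.0005,-0.0004,0.065,0,0.03],[-0.0005,-0.0004,0.0735,0,0.03],[-0.0005,-0.0004,0.0735,0,0.03]]' && python3 drive.py '[[0,0,0,0,0.088],[0,0,0,0,0.088],[0,0,0,0,0.088],[0,0,-0.05,0,0.088],[0,0,-0.1,0,0.088],[-0.03,0,-0.15,0,0.088],[-0.03,0,-0.15,0,0.088],[-0.03,0,-0.15,0,0.088]]'; python3 - <<'E'
from h import *
f,X,s=snap('wrist'); save('placed.png',f)
h=cv2.cvtColor(f,cv2.COLOR_RGB2HSV).astype(int);H,S=h[...,0],h[...,1]
x,y,z=X[...,0],X[...,1],X[...,2]; near=np.hypot(x-.5055,y-.015)<.045
def rect(n,m):
    m=cv2.morphologyEx(m.astype('u1'),cv2.MORPH_OPEN,np.ones((3,3)))>0
    p=X[m]; print(n,len(p),cv2.minAreaRect(p[:,:2].astype('f4')*1000),np.median(p,0).round(4),p.min(0),p.max(0))
rect('blue',near&(abs(z-.042)<.003)&(x>.475)); rect('post',(abs(z-.038)<.003)&(x<.474)&(np.hypot(x-.455,y-.019)<.04))
yl=(H>20)&(H<32)&(S>150)&(z>.06)&(abs(y)<.06); rect('yel',yl); rect('green',(H>55)&(H<95)&(S>80)&(abs(y)<.08)&(z>.035))
# lid plane
g=X[yl|((H>55)&(H<95)&(S>80)&(abs(y)<.08)&(z>.05))]; a=np.polyfit(g[:,2],g[:,0],1); print('slope',a)
go(.5,.015,.2)
E
```

```text
clock: 7.28
tool_pos: [0.5032, 0.0157, 0.0621]
orientation: [180.0, 0.0, -4.7]
force: [-0.4, -0.3, -0.2]
opening: 0.0434
gripper_force: 30.0
clock: 8.28
tool_pos: [0.473, 0.0184, 0.2124]
orientation: [-180.0, -0.1, -4.7]
force: [-0.3, -0.1, -0.4]
opening: 0.0876
gripper_force: 0.0
blue 2378 ((505.24072265625, 15.722831726074219), (43.87041473388672, 48.92249298095703), 85.15863800048828) [0.506  0.0157 0.0419] [ 0.47939596 -0.00721982  0.03926509] [0.53128508 0.0391382  0.04420601]
post 1072 ((455.1313171386719, 19.047693252563477), (39.48007583618164, 30.609397888183594), 85.14088439941406) [0.4555 0.0193 0.0383] [ 0.43870547 -0.00170108  0.03504147] [0.47161499 0.03999903 0.04059484]
yel 747 ((603.0928344726562, 6.775518417358398), (40.76115036010742, 5.116570949554443), 85.34757995605469) [0.6023 0.0062 0.1371] [ 0.59924096 -0.01341174  0.13069148] [0.60700821 0.02690483 0.14325468]
green 7733 ((589.8434448242188, 7.3084259033203125), (78.67233276367188, 35.823604583740234), 84.7979736328125) [0.5915 0.0074 0.1047] [ 0.569392   -0.03335783  0.04579501] [0.61062934 0.04772586 0.13453472]
slope [0.34383537 0.55583339]
rows [0.0273 0.001  0.0116] turn 0 at [0.4729 0.0182 0.2116] [ 1.80e+02  3.00e-02 -4.69e+00] q [ 26.1   3.2 -27.3  -0.  -59.6  59.2] t 8.325 F [-0.5 -1.2 -0.8] op 0.0878 gf 0.0
```

View pics/placed.png

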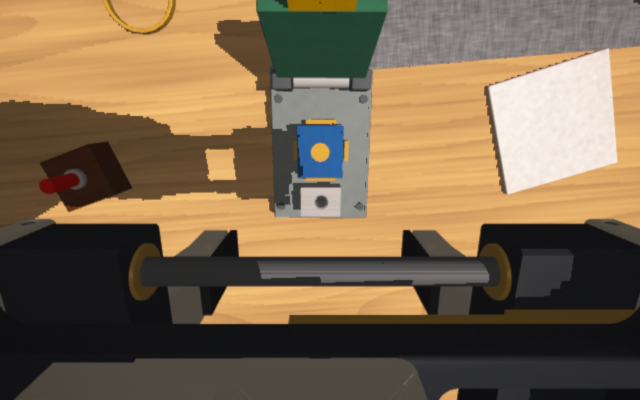

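The blue plate lies squarely on the pile at (320,152), the lid stands open, and the post hole is at (321,201). Next I'll go over and behind the lid with closed fingers.

```bash
python3 drive.py '[[0,0,-0.045,0,0.0],[0.05,0,-0.05,0,0.0],[0.1,0,-0.05,0,0.0],[0.15,0,-0.05,0,0.0],[0.185,0,-0.03,0,0.0],[0.185,0,0.03,0,0.0],[0.185,0,0.058,0,0.0],[0.185,0,0.058,0,0.0]]'; python3 - <<'E'
from h import *
go(.5,.015,.155,-4.8)
o=probe_bus.get_obs();d=np.array(o['tool_pos'][:2])-[.5049,.0149];e=np.array([.9965,-.0837]);print('s',d@e,'lat',d@[.0837,.9965])
E
```

```text
clock: 9.32
tool_pos: [0.6557, 0.0024, 0.1493]
orientation: [179.8, 0.5, -4.7]
force: [1.0, -0.2, 0.8]
opening: 0.0134
gripper_force: 0.0
rows [-0.1562  0.0003 -0.0044] turn 0.08 at [0.6557 0.0024 0.1493] [179.84   0.46  -4.72] q [ 17.2  23.4  -9.   -0.  -58.1  68.1] t 9.325 F [ 1.  -0.2  0.8] op 0.0134 gf 0.0
s 0.1513063588026441 lat 0.00019400401446978074
```

```bash
python3 drive.py '[[-0.033,0,0,0,0],[-0.05,0,-0.003,0,0],[-0.068,0,-0.006,0,0],[-0.09,0,-0.006,0,0],[-0.107,0,-0.006,0,0],[-0.1355,0,0.005,0,0],[-0.159,0,0.025,0,0],[-0.159,0,0.025,0,0]]'; python3 - <<'E'
from h import *
go(.5,.015,.155,-4.8)
f,X,s=snap('side'); save('lid1.png',cv2.resize(f[110:260,240:440],(800,600)))
E
```

```text
clock: 10.32
tool_pos: [0.4965, 0.0158, 0.1285]
orientation: [180.0, 0.1, -4.7]
force: [0.3, 0.1, 0.8]
opening: 0.0004
gripper_force: 0.0
rows [ 0.0035  0.0005 -0.0266] turn 0.13 at [0.4965 0.0158 0.1285] [ 1.7995e+02  1.5000e-01 -4.6700e+00] q [ 24.5  10.8 -30.8  -0.  -48.5  60.9] t 10.325 F [0.3 0.1 0.8] op 0.0004 gf 0.0
```

View pics/lid1.png

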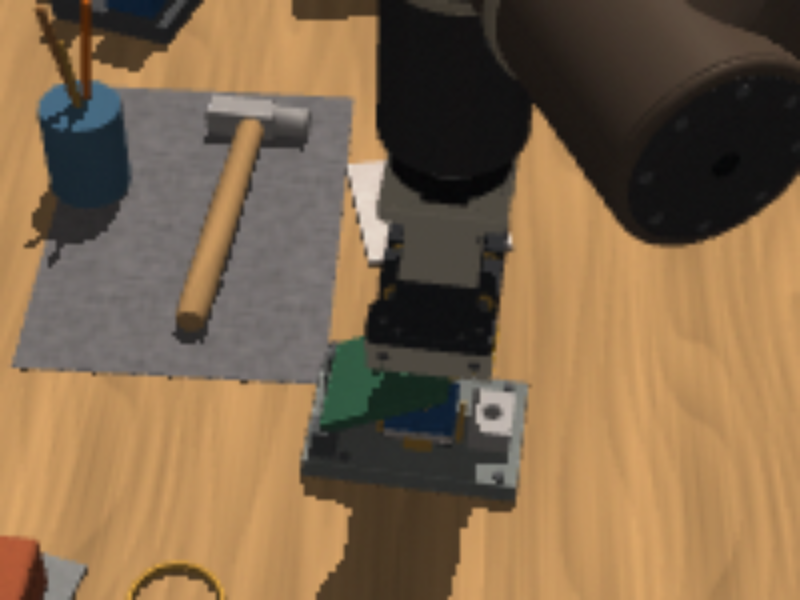

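The side view shows the lid (green, crop (380,390)) following the fingers down, about 0.5 rad open.

```bash
python3 drive.py '[[-0.012,0,0.017,0,0],[-0.02,0,0.036,0,0],[-0.0227,0,0.044,0,0],[-0.023,0,0.047,0,0],[-0.023,0,0.049,0,0],[-0.023,0,0.049,0,0],[-0.023,0,0.049,0,0]]'; python3 - <<'E'
from h import *
go(.5,.015,.155,-4.8)
E
```

```text
clock: 11.25
tool_pos: [0.4766, 0.0181, 0.0804]
orientation: [-180.0, -0.0, -4.7]
force: [-0.3, 0.7, -0.2]
opening: 0.0003
gripper_force: 0.1
rows [ 0.0237  0.0012 -0.0746] turn 0.11 at [0.4766 0.0181 0.0804] [-1.7999e+02 -3.0000e-02 -4.6900e+00] q [ 25.9  12.9 -36.4   0.  -40.6  59.4] t 11.25 F [-0.3  0.7 -0.2] op 0.0003 gf 0.1
```

```bash
python3 drive.py '[[0,0,0.002,0,0],[0,0,0.004,0,0],[0,0,0.004,0,0]]'; python3 drive.py '[[0,0,-0.04,0,0],[0,0,-0.09,0,0],[0,0.04,-0.14,0,0.02],[0.0,0.06,-0.15,0,0.06],[0,0.06,-0.15,0,0.06],[0,0.06,-0.15,0,0.06]]' ;python3 - <<'E'
from h import *
f,X,s=snap('wrist'); save('lid2.png',f)
h=cv2.cvtColor(f,cv2.COLOR_RGB2HSV).astype(int);H,S=h[...,0],h[...,1]
x,y,z=X[...,0],X[...,1],X[...,2]
def rect(n,m):
    m=cv2.morphologyEx(m.astype('u1'),cv2.MORPH_OPEN,np.ones((3,3)))>0
    p=X[m]; print(n,len(p),cv2.minAreaRect(p[:,:2].astype('f4')*1000),np.median(p,0).round(4)); return p
p=rect('yel',(H>18)&(H<34)&(S>120)&(z>.04)&(z<.08)&(np.hypot(x-.456,y-.019)<.05)); print(len(p),p.min(0),p.max(0))
g=(H>55)&(H<95)&(S>80)&(abs(y-.01)<.06)&(z>.03); g=X[g]
d=(g[:,:2]-[.5049,.0149])@[.9965,-.0837]; a=np.polyfit(d,g[:,2],1); print('lid slope',a,np.arctan(-a[0]))
go(.498,.2625,.15,-4.8)
E
```

```text
clock: 11.62
tool_pos: [0.4761, 0.0181, 0.076]
orientation: [180.0, 0.0, -4.7]
force: [-0.4, 1.1, 0.5]
opening: 0.0004
gripper_force: 0.7
clock: 12.38
tool_pos: [0.471, -0.0416, 0.2253]
orientation: [180.0, 0.1, -4.7]
force: [0.7, -0.6, -0.2]
opening: 0.0348
gripper_force: 0.0
yel 1232 ((456.19183349609375, 19.236064910888672), (40.384178161621094, 33.05836868286133), 84.69615173339844) [0.4562 0.0191 0.0528]
1232 [ 0.43828438 -0.00237548  0.04011251] [0.47405536 0.0405714  0.0557324 ]
lid slope [-0.04019409  0.05091975] 0.040172470187925566
rows [ 0.0022 -0.3052  0.075 ] turn 0.11 at [ 0.4709 -0.0415  0.2251] [ 1.7998e+02  8.0000e-02 -4.6900e+00] q [ 18.9   2.4 -26.1  -0.  -61.5  66.4] t 12.425 F [-0.5  0.6 -0.6] op 0.039 gf 0.0
```

View pics/lid2.png

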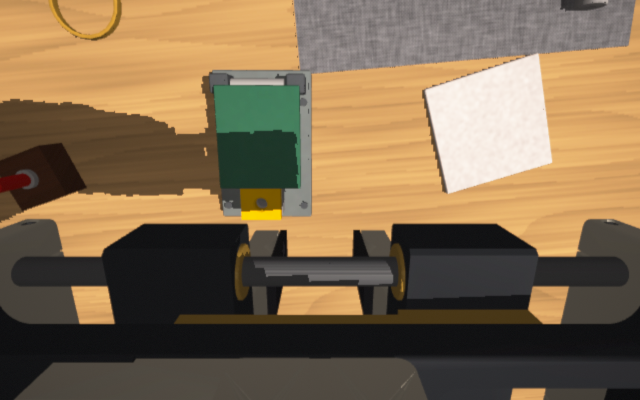

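The lid lies shut on the pile (lid (258,135), tab hole at (261,203)). Slope is about 0.04 rad. Next, the pin: re-measure it from directly above at the same yaw.

```bash
python3 drive.py '[[0,-0.055,0,0,0.06],[0,-0.11,0,0,0.06],[0,-0.165,0.01,0,0.06],[-0.01,-0.22,0.02,0,0.06],[-0.02,-0.27,0.025,0,0.06],[-0.03,-0.3052,0.025,0,0.06],[-0.03,-0.3052,0.025,0,0.06],[-0.03,-0.3052,0.025,0,0.06]]'; python3 - <<'E'
from h import *
f,X,s=snap('wrist')
h=cv2.cvtColor(f,cv2.COLOR_RGB2HSV).astype(int);H,S=h[...,0],h[...,1]
x,y,z=X[...,0],X[...,1],X[...,2]
m=((H<6)|(H>174))&(S>150)&(np.hypot(x-.498,y-.262)<.03)&(z>.04)
p=X[m];print(len(p),p.max(0)); q=p[p[:,2]>.066]; print('top',len(q),cv2.minEnclosingCircle(q[:,:2].astype('f4')*1000),q.mean(0))
k=(S<60)&(abs(z-.036)<.004)&(np.hypot(x-.498,y-.262)<.015); r=X[k]; print('flange',k.sum(),cv2.minEnclosingCircle(r[:,:2].astype('f4')*1000) if k.sum() else '')
c=cv2.minEnclosingCircle(q[:,:2].astype('f4'))[0]; go(c[0],c[1],.11,-4.8); go(c[0],c[1],.065,-4.8)
E
```

```text
clock: 13.42
tool_pos: [0.4657, 0.265, 0.2001]
orientation: [179.9, 0.1, -4.6]
force: [-0.7, -0.2, -0.0]
opening: 0.0597
gripper_force: 0.0
238 [0.50473219 0.26913781 0.07007217]
top 201 ((497.7239074707031, 262.7699890136719), 6.850011825561523) [0.49803955 0.26262819 0.06829283]
flange 120 ((498.1261901855469, 262.5112609863281), 9.936692237854004)
rows [ 0.032  -0.0007  0.0904] turn 0.13 at [0.4659 0.2645 0.2004] [ 1.7994e+02  5.0000e-02 -4.6700e+00] q [ 50.6   9.9 -21.   -0.  -59.2  34.8] t 13.475 F [ 0.6 -0.4 -0.6] op 0.0596 gf 0.0
rows [ 0.032  -0.0007  0.1354] turn 0.13 at [0.4659 0.2645 0.2004] [ 1.7994e+02  5.0000e-02 -4.6700e+00] q [ 50.6   9.9 -21.   -0.  -59.2  34.8] t 13.475 F [ 0.6 -0.4 -0.6] op 0.0596 gf 0.0
```

```bash
python3 drive.py '[[0.032,-0.0005,0.04,0,0.06],[0.032,-0.0005,0.08,0,0.06],[0.032,-0.0005,0.09,0,0.06],[0.032,-0.0005,0.09,0,0.06]]'; python3 - <<'E'
from h import *
go(.4980,.2627,.065,-4.8)
E
```

```text
clock: 13.98
tool_pos: [0.4984, 0.2622, 0.1113]
orientation: [179.9, 0.0, -4.7]
force: [0.5, -1.0, 1.1]
opening: 0.0598
gripper_force: 0.0
rows [-0.0004 -0.0005  0.0463] turn 0.09 at [0.4984 0.2622 0.1113] [ 1.7995e+02  2.0000e-02 -4.7100e+00] q [ 47.7  17.7 -23.9   0.  -48.5  37.6] t 13.975 F [ 0.5 -1.   1.1] op 0.0598 gf 0.0
```

```bash
python3 drive.py '[[0,0,0.03,0,0.06],[0,0,0.045,0,0.06],[0,0,0.045,0,0.06],[0,0,0.045,0,0.0],[0,0,0.045,0,0.0],[0,0,0.045,0,0.0],[0,0,0.045,0,0.0],[0,0,0.045,0,0.0]]'; python3 drive.py '[[0,0,-0.03,0,0],[0,0,-0.07,0,0],[0,0,-0.1,0,0],[0,0,-0.1,0,0],[0,0,-0.1,0,0]]';python3 - <<'E'
from h import *
f,X,s=snap('wrist'); save('grip.png',f)
o=probe_bus.get_obs()
R=Ro.from_euler('xyz',o['orientation'],degrees=True).as_matrix(); L=(X-o['tool_pos'])@R
h=cv2.cvtColor(f,cv2.COLOR_RGB2HSV).astype(int);H,S=h[...,0],h[...,1]
m=((H<6)|(H>174))&(S>150)&(np.linalg.norm(L[...,:2],axis=-1)<.03)&(abs(L[...,2])<.05)
p=L[m]; print('knob tool',len(p),p.min(0),p.max(0))
k=(np.linalg.norm(L[...,:2],axis=-1)<.016)&(L[...,2]>.025)&(L[...,2]<.07);p=L[k];print('below',len(p),p.min(0),p.max(0))
go(.4552,.0191,.15,-4.8)
E
```

```text
clock: 14.98
tool_pos: [0.4983, 0.2628, 0.0662]
orientation: [-180.0, -0.0, -4.7]
force: [0.4, -0.1, -0.3]
opening: 0.0155
gripper_force: 0.0
clock: 15.6
tool_pos: [0.4978, 0.2625, 0.1654]
orientation: [180.0, 0.0, -4.7]
force: [-0.1, -0.6, -0.4]
opening: 0.0135
gripper_force: 30.0
knob tool 618 [ 0.00064528 -0.00711544 -0.00290274] [0.00764964 0.00666408 0.02976523]
below 419 [ 0.00064528 -0.00836296  0.02501319] [0.01078359 0.00789538 0.0603746 ]
rows [-0.0223  0.2458  0.0153] turn 0.09 at [0.4977 0.2623 0.165 ] [ 1.7993e+02  8.0000e-02 -4.7100e+00] q [ 47.7  14.3 -20.4  -0.  -55.4  37.6] t 15.65 F [-0.4  0.  -1.2] op 0.0132 gf 30.0
```

View pics/grip.png

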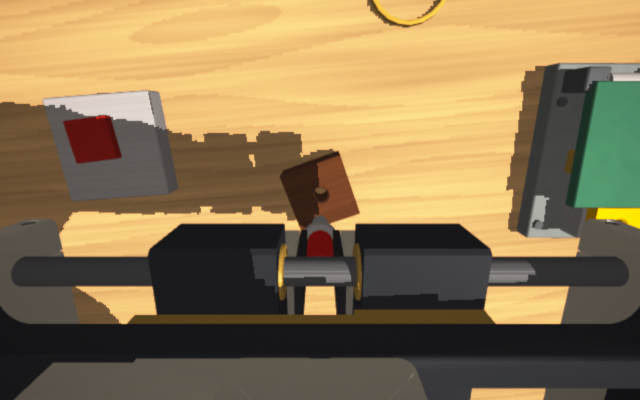

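The pin is upright in the fingers (knob at (320,243)) and the stand is empty. Next I'll carry it over the tab.

```bash
python3 drive.py '[[-0.003,0.04,0,0,0],[-0.008,0.09,0,0,0],[-0.012,0.14,0,0,0],[-0.017,0.19,0,0,0],[-0.021,0.23,0,0,0],[-0.023,0.2458,0,0,0],[-0.023,0.2458,0,0,0],[-0.023,0.2458,0,0,0]]'; python3 drive.py '[[0,0,0,0,0],[0,0,0,0,0],[0,0,0,0,0]]'; python3 - <<'E'
from h import *
f,X,s=snap('wrist'); save('over.png',cv2.resize(f[130:270,240:400],(640,560)))
h=cv2.cvtColor(f,cv2.COLOR_RGB2HSV).astype(int);H,S=h[...,0],h[...,1]
x,y,z=X[...,0],X[...,1],X[...,2]
m=(H>18)&(H<34)&(S>120)&(z>.04)&(z<.065)&(np.hypot(x-.456,y-.019)<.05);p=X[m];print('tab',len(p),p.min(0),p.max(0),cv2.minAreaRect(p[:,:2].astype('f4')*1000))
g=(H>55)&(H<95)&(S>80)&(abs(y-.01)<.06)&(z>.03); g=X[g]
d=(g[:,:2]-[.5049,.0149])@[.9965,-.0837]; print('lid end s',d.min(),'slope',np.polyfit(d,g[:,2],1))
go(.4545,.0191,.120,-4.8)
E
```

```text
clock: 16.65
tool_pos: [0.4556, 0.0203, 0.1658]
orientation: [180.0, 0.0, -4.7]
force: [-0.4, 0.2, -0.5]
opening: 0.013
gripper_force: 30.0
clock: 17.02
tool_pos: [0.4553, 0.02, 0.166]
orientation: [180.0, 0.0, -4.7]
force: [0.2, 0.6, -0.7]
opening: 0.0131
gripper_force: 30.0
tab 1769 [ 0.43845204 -0.00157549  0.04359772] [0.47397862 0.04018287 0.05519745] ((456.070068359375, 19.120302200317383), (39.838138580322266, 32.920352935791016), 84.88324737548828)
lid end s -0.03308450409733807 slope [-0.03995218  0.05094047]
rows [-0.0007  0.0009  0.046 ] turn 0.14 at [0.4553 0.0199 0.166 ] [-180.     -0.     -4.66] q [ 27.4   4.2 -32.9   0.  -52.9  57.9] t 17.075 F [ 0.3 -0.3 -0.7] op 0.0133 gf 30.0
```

View pics/over.png

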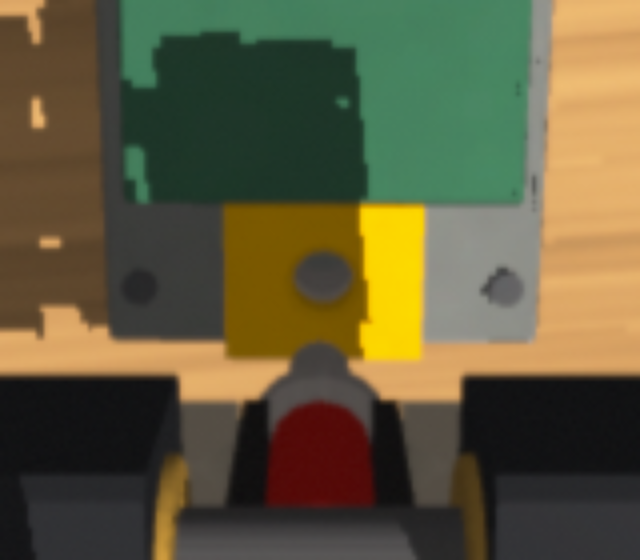

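The crop shows the tab hole at (323,278) and the pin foot coming in at column 320, so they are lined up. Insert in stages.

```bash
python3 drive.py '[[-0.0003,0.0008,0.02,0,0],[-0.0003,0.0008,0.045,0,0],[-0.0003,0.0008,0.05,0,0],[-0.0003,0.0008,0.055,0,0],[-0.0003,0.0008,0.06,0,0],[-0.0003,0.0008,0.06,0,0]]'; python3 - <<'E'
from h import *
go(.455,.0191,.083,-4.8)
E
```

```text
clock: 17.82
tool_pos: [0.4549, 0.0189, 0.1062]
orientation: [-180.0, -0.0, -4.7]
force: [0.5, -0.3, -0.6]
opening: 0.0133
gripper_force: 30.0
rows [ 0.0001 -0.0002  0.0232] turn 0.11 at [0.4549 0.0189 0.1062] [-1.80e+02 -1.00e-02 -4.69e+00] q [ 27.3   8.8 -37.4  -0.  -43.9  58. ] t 17.825 F [ 0.5 -0.3 -0.6] op 0.0133 gf 30.0
```

```bash
python3 drive.py '[[0,0,0.005,0,0],[0,0,0.01,0,0],[0,0,0.014,0,0],[0,0,0.017,0,0],[0,0,0.017,0,0]]'; python3 drive.py '[[0,0,0.002,0,0],[0,0,0.004,0,0],[0,0,0.004,0,0]]'
```

```text
clock: 18.45
tool_pos: [0.4548, 0.0188, 0.0888]
orientation: [180.0, 0.0, -4.7]
force: [0.5, 0.1, -0.4]
opening: 0.013
gripper_force: 30.0
clock: 18.82
tool_pos: [0.4548, 0.0189, 0.085]
orientation: [-180.0, 0.0, -4.7]
force: [-1.5, -0.0, 1.7]
opening: 0.0127
gripper_force: 30.0
```

```bash
python3 drive.py '[[0,0,0.001,0,0],[0,0,0.002,0,0],[0,0,0.002,0,0],[0,0,0.002,0,0]]'; python3 drive.py '[[0,0,0.001,0,0],[0,0,0.001,0,0],[0,0,0.001,0,0]]'
```

```text
clock: 19.32
tool_pos: [0.4549, 0.0189, 0.0839]
orientation: [180.0, -0.0, -4.7]
force: [-5.9, 2.1, 13.7]
opening: 0.0135
gripper_force: 30.0
clock: 19.7
tool_pos: [0.4551, 0.0189, 0.0837]
orientation: [180.0, -0.1, -4.6]
force: [-8.2, 1.2, 25.1]
opening: 0.0136
gripper_force: 30.0
```

```bash
python3 drive.py '[[-0.0007,0,0,0,0],[-0.001,0,0,0,0],[-0.001,0,0,0,0]]'; python3 - <<'E'
from h import *
f,X,s=snap('wrist'); save('end.png',cv2.resize(f[60:280,180:460],(700,550)))
h=cv2.cvtColor(f,cv2.COLOR_RGB2HSV).astype(int);H,S=h[...,0],h[...,1]
x,y,z=X[...,0],X[...,1],X[...,2]
g=(H>55)&(H<95)&(S>80)&(abs(y-.01)<.06)&(z>.03)&(z<.07); g=X[g]
d=(g[:,:2]-[.5049,.0149])@[.9965,-.0837]; print('lid',len(g),'slope',np.polyfit(d,g[:,2],1),'z',np.median(g[:,2]))
m=(H>18)&(H<34)&(S>120)&(z>.04)&(z<.065)&(np.hypot(x-.456,y-.019)<.05);print('tab',np.median(X[m],0))
go(.455,.0191,.083,-4.8)
E
```

```text
clock: 20.08
tool_pos: [0.4549, 0.019, 0.0837]
orientation: [-180.0, -0.1, -4.6]
force: [-5.3, -1.9, 21.3]
opening: 0.0134
gripper_force: 30.0
lid 29445 slope [-0.00037039  0.0483116 ] z 0.048306787344014904
tab [0.46666959 0.01871803 0.04825326]
rows [ 0.0001 -0.0002  0.0007] turn 0.17 at [0.4549 0.019  0.0837] [-1.80e+02 -1.30e-01 -4.63e+00] q [ 27.4  10.7 -39.    0.1 -40.2  57.9] t 20.125 F [-5.9 -1.1 21.2] op 0.013 gf 30.0
```

View pics/end.png

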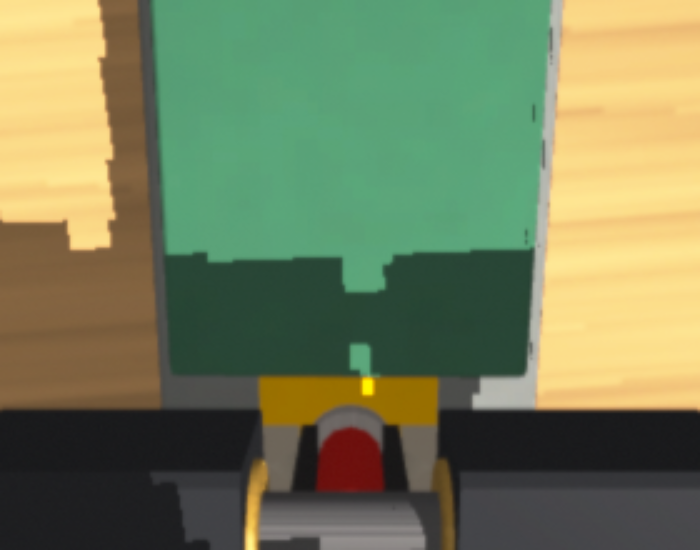

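The crop shows the flange flat on the tab at (350,415), with the lid level (slope 0.0004, top at 48.3 mm) and about 21 N held down. Handing in.

```bash
python3 drive.py '[[0,0,0,0,0],[0,0,0,0,0],[0,0,0,0,0],[0,0,0,0,0]]'; python3 -c "
from plant import ctrl, optics, probe_bus, close_job
print(close_job())"
```

```text
clock: 20.62
tool_pos: [0.4549, 0.019, 0.0837]
orientation: [-180.0, -0.1, -4.6]
force: [-4.8, -2.0, 21.1]
opening: 0.0131
gripper_force: 30.0
the job is handed in; nothing more can be done
None
```

I handed the job in at 20.6 s, but no verdict was returned: the plates are stacked, the lid reads level, and the pin is fully home and still held down with about 21 N.

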